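# Turn the lazy Susan by its rim to bring the pepper mill to the front

## Robot

A 6-joint arm with a two-finger parallel gripper is mounted at the origin on a cart in front of the work surface, level with it; the furniture and walls round the work are solid. World frame = base frame: x ahead of the robot, y to its left, z up, the work surface at z = 0. Lengths are in m, angles in rad, forces in N, time in s.
With the tool pointing down it reaches from about 0.35 to 0.925 m from the base axis. Payload 6.4 kg.
Tool frame: the origin (TCP) lies on the mounting face of the last link; the fingertips stand 173 mm ahead of it and the grasp point (between the pads) lies 155 mm ahead of it; z points along the fingers, y is the line along which they close (so a half turn about z gives the same grasp; the last joint's range is limited). The gripper opens to 85 mm and grips with 20 to 120 N. Pads are 22 mm wide; open, the fingers measure 114 mm over their backs; the gripper's body (76 mm by 85 mm) begins 54 mm behind the grasp point. The pads swing forward as they close: fully open they stand 13 mm farther back than shut.
Start: joints at [1.02, 0.245, 1.558, -0, 1.339, -0.174], TCP at [0.239, 0.604, 0.405] pointing down, gripper open.
Joint ranges: [-3.13, 3.13], [-1.02, 2.26], [0.13, 2.54], [-0.95, 4.09], [0.21, 2.88], [-2.74, 2.74]. Speed limits (rad/s): [2.57, 2.57, 3.14, 3.14, 3.14, 3.14].

## Interface

Orientations are given as a 3x3 rotation matrix whose columns are the frame's x, y, z axes.
In Python, from rig import arm, imaging gives the robot as it stands.
- The arm moves only by the tool move_arm, never from a script. Its arguments are lists of equal length, an entry for each row: "offset": the shift along the tool's x, y, z as a fraction of full scale, a list of three; "rotation": the turn, a rotation vector about the tool's x, y, z as a fraction of full scale, a list of three; "gripper": the opening, from -1 (shut) to 1 (fully open), so that 0 is half open. A call has exactly 5 rows; each row is the pose to reach, as a shift and turn from the pose commanded when the call began, along the tool's axes at that moment; what a row does not reach only later rows make up. Full scale, the value 1, is 300 mm for a shift and 30 degrees for a turn. A row lasts 1/8 s, in which the tool goes at most 62.5 mm and 10.7 degrees, less where a joint would pass 70% of its speed; a pose out of reach is approached as far as the arm can. A call with a number of a shift or a turn outside -1 to 1 is refused whole. A call with a gripper value outside its range is refused whole. The fingers move at their own pace and stop on an object; the grip force is fixed at half the most. Time passes only in rows, so rows that repeat a pose let the fingers close, or fill a call up. It gives the time, the measured TCP pose, the force, the opening and the grip force at its end, in the units of the state.
- arm.get_state(): the state, without advancing time (a new reading comes with each control period).
- imaging.camera(name): name is "scene" or "top"; returns the picture (400x640x3 uint8, red, green, blue); there is no depth.
- imaging.camera_params(name): a dict with "vertical_fov" (degrees; the focal length in pixels is half the picture's height over the tangent of half this angle, whatever the lens; pixels are square), "cx", "cy" (the principal point, pixels), "D" ([k1, k2, p1, p2, k3] as OpenCV has them; the pictures are not rectified), "camera_from_world" (4x4, takes a point from world to camera coordinates). Camera axes: x right, y down, z forward; pixel columns grow to the right and rows downward; lengths in m; the calibration is good to about 2 mm. A picture is of the moment at which its call begins. camera_params takes no time and is no camera call.
- arm.finish_job(): hands the job in; it is judged then, once.
Trained networks look in the newest picture that a camera, given by its name, has taken for a name from the list of things; names that differ only in an ending like _2 or _b are one class to them, and where a whole thing is asked for, a point or a joint stands for the part that bears it (a point fixed in the world has none). Each returns a list of dicts, best first, with "conf" (0 to 1); they miss things now and then, are a little off and sometimes report something else, mostly with a low value. They report only what shows in the picture. A call takes as long as a camera call. They do not tell look-alikes from the thing itself.
- imaging.look_for(name, camera): "pixel" ([column, row] in pixels, amid what is visible of it).
- imaging.outline_of(name, camera): "region" (400x640 bool, what is visible of it) and "pixel" ([column, row] in pixels, amid what is visible of it).
The state is a dict: "clock": time; "joint_pos": joint angles; "qd": joint speeds; "effort": joint torques, N m; "eef_pos": TCP position; "eef_rot": TCP orientation; "contact_force": force on the tool from outside, world axes, zero at the start; "moment": the same for the moment, N m; "gripper_width": finger opening in m; "grasp_force": force on a finger pad.
Only numpy, scipy, OpenCV 4.12 (cv2) and the standard library are available. Lean on these libraries where they do the work, as an engineer would, in place of code of your own. Each camera call takes 0.05 s, during which the arm holds its last target. There are 200 camera calls.

## Task

The cook needs the pepper next: turn the lazy Susan with your fingertips on its wooden rim, following the rim round, until the tall wooden pepper mill on it stands straight at the front, on the side towards the worktop's front edge. Turn it gently, so that nothing on it slides or tips; do not touch or lift the mill or the jars, and leave the things beside the lazy Susan where they are. Then let go of the rim so that the lazy Susan stands still.

Things in the scene. Friction and masses are not known exactly. Their poses are not given: they have to be found in the camera images.
- lazy_susan: The lazy Susan (kitchen turntable) on the worktop: a flat round wooden plate, 380 mm across and 18 mm thick, on a low round foot 170 mm across. The foot is fixed; only the plate turns. Origin: on the worktop, on the vertical axis about which the plate turns. x points away from the robot, y to its left, however the plate is turned; the front is the -x side.
- plate_centre (a point): Centre of the plate's flat top, on the turning axis, 36 mm above the worktop. A thin black non-slip liner, 284 mm across, lies level with the bare wooden rim, which runs from 142 to 190 mm from the axis. Under the rim is free air, 18 mm high.
- plate (a joint): Angle of the plate on its foot (rad), growing anticlockwise seen from above; it can make two turns either way. No spring or catch: light drag, about 0.4 N at the rim; it stays where it is left and coasts only a few degrees. A fingertip set on the rim with 5 to 10 N takes it along by friction; with less it may slip at the start. The starting value says nothing about where the jars stand.
- mill: The pepper mill: turned wood with a waist and a round head, by far the tallest thing on the plate, 58 mm across and 170 mm high (its top 206 mm above the worktop), loose on the plate, 0.18 kg. Origin: centre of its underside, z up. It starts about 80 mm from the plate's axis, to the left, to the right or at the back, never at the front.
- honey: The widest jar, glass with a flat grey lid and yellow-brown contents, 72 mm across, 87 mm high, loose on the plate about 80 mm from its axis, 0.32 kg. Origin: centre of its underside, z up.
- jam: A glass jar with a flat green lid, 62 mm across, 86 mm high, loose on the plate about 80 mm from its axis, 0.36 kg. Origin: centre of its underside, z up.
- peanut: A jar with a flat black lid, 65 mm across, 98 mm high, loose on the plate about 80 mm from its axis, 0.33 kg. Origin: centre of its underside, z up.
- spice: A slim spice jar, straight-sided, with a wide flat red lid, 47 mm across, 97 mm high, loose on the plate about 80 mm from its axis, 0.11 kg. Origin: centre of its underside, z up.
- teaspoon_l: A teaspoon, 139 mm long, lying loose on the worktop to the right of the lazy Susan. Origin: centre of its underside.
- lemon_l: A lemon, 71 x 53 x 51 mm, lying on the worktop near the right side of the lazy Susan (a second lemon lies farther right). Origin: centre of its underside.
Not all that is in view belongs to the job. Several things have the shape of the mill; the one meant has the colours described above.

How it is judged:
By the outcome, as a careful person would: the job done as asked, in the order asked, and still so for the second after the job is handed in, with the robot touching nothing.
It also fails if it takes over 48 s, if anything falls off the work surface, if the arm or the gripper's body presses on something with over 40 N, if the wrist force passes 120 N, or if a joint passes its speed limit or range.

## Working session

There is one attempt and no reset: what is moved stays moved. The work goes in short steps, Python scripts to look and compute and a tool call to move; the robot and the scene stay as the last step left them, time stands still between calls to the robot, and variables do not carry over. Pictures are saved under pics/ and viewed, at most 10 in all, crops included, and the job is handed in when it is done.

Besides the shell and the picture viewer there is one more tool, called after ">>>" as name(argument=value, ...) on one line, values as JSON. move_arm: Moves the arm, as the interface text tells. Shift numbers are shares of 300 mm and turn numbers shares of 30 degrees, none past 1 either way. Its arguments: {"type":"object","properties":{"offset":{"type":"array"},"rotation":{"type":"array"},"gripper":{"type":"array"}},"required":["offset","rotation","gripper"]}

```bash
mkdir -p pics; ls; cat > h.py <<'E'
import numpy as np, cv2
from rig import arm, imaging
def K(n):
    p=imaging.camera_params(n); f=200/np.tan(np.radians(p["vertical_fov"])/2)
    return np.array([[f,0,p["cx"]],[0,f,p["cy"]],[0,0,1.]]),np.array(p["D"],float),np.array(p["camera_from_world"],float)
def ray(n,px,z):
    k,D,T=K(n); u=cv2.undistortPoints(np.array(px,float).reshape(-1,1,2),k,D).reshape(-1,2)
    d=np.c_[u,np.ones(len(u))]@T[:3,:3]; c=-T[:3,:3].T@T[:3,3]
    return c+d*((z-c[2])/d[:,2])[:,None]
def proj(n,P):
    k,D,T=K(n); return cv2.projectPoints(np.array(P,float).reshape(-1,1,3),cv2.Rodrigues(T[:3,:3])[0],T[:3,3],k,D)[0].reshape(-1,2)
def save(n,name):
    im=imaging.camera(n); cv2.imwrite(f"pics/{name}.png",im[:,:,::-1]); return im
E
python3 - <<'E'
from h import *
for n in("top","scene"):
    save(n,n+"0")
    k,D,T=K(n); print(n,(-T[:3,:3].T@T[:3,3]).round(3),T[:3,:3].round(2).tolist())
    for o in("lazy_susan","mill","honey","jam","peanut","spice","lemon_l","teaspoon_l"):
        print(o,[(np.round(d["pixel"]).tolist(),round(d["conf"],2)) for d in imaging.look_for(o,n)])
print(arm.get_state())
E
```

```text
pics
top [ 0.324 -0.166  1.178] [[-0.08, -1.0, -0.0], [-0.97, 0.08, -0.23], [0.23, -0.02, -0.97]]
lazy_susan [([229.0, 201.0], 0.94)]
mill [([251.0, 193.0], 0.92), ([343.0, 249.0], 0.66)]
honey [([218.0, 154.0], 0.58)]
jam [([388.0, 260.0], 0.72), ([253.0, 170.0], 0.57)]
peanut [([253.0, 197.0], 0.69)]
spice [([190.0, 201.0], 0.97)]
lemon_l [([398.0, 209.0], 0.62)]
teaspoon_l [([384.0, 264.0], 0.76)]
scene [-0.071 -0.602  0.71 ] [[0.58, -0.82, 0.02], [-0.5, -0.38, -0.78], [0.64, 0.44, -0.63]]
lazy_susan [([266.0, 187.0], 0.85)]
mill [([325.0, 243.0], 0.92), ([285.0, 160.0], 0.83), ([264.0, 132.0], 0.61)]
honey [([296.0, 129.0], 0.62), ([265.0, 186.0], 0.23)]
jam [([307.0, 156.0], 0.8), ([368.0, 304.0], 0.25)]
peanut [([265.0, 133.0], 0.9)]
spice [([241.0, 153.0], 0.71)]
lemon_l [([421.0, 263.0], 0.7)]
teaspoon_l [([366.0, 303.0], 0.9)]
{'clock': 0.9, 'joint_pos': array([ 1.01988549e+00,  2.45108249e-01,  1.55778663e+00, -2.90538672e-05,
        1.33867931e+00, -1.74104033e-01]), 'qd': array([-1.69538160e-04,  7.89158263e-04,  1.50343218e-03,  7.02257968e-05,
        3.04122842e-03,  7.26686591e-04]), 'effort': array([ 6.67809363e-04, -4.29509997e+01, -3.26431882e+01, -2.36241124e-05,
        4.20054575e-04,  2.30856187e-05]), 'eef_pos': array([0.23917822, 0.60441472, 0.40469217]), 'eef_rot': array([[-9.29846781e-01,  3.67946958e-01,  3.37579494e-05],
       [ 3.67946958e-01,  9.29846781e-01,  9.33604371e-07],
       [-3.10462037e-05,  1.32892438e-05, -9.99999999e-01]]), 'contact_force': array([ 0.22410819, -0.33899647,  0.26237181]), 'moment': array([-0.01009684, -0.00680406,  0.05742796]), 'grasp_force': 0.0, 'gripper_width': 0.08557397949826294}
```

View pics/top0.png

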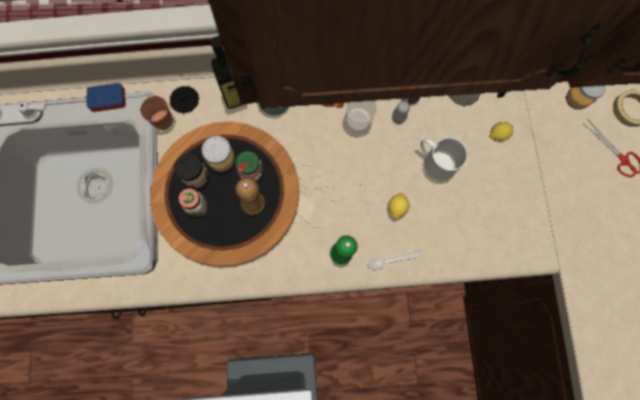

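View pics/scene0.png

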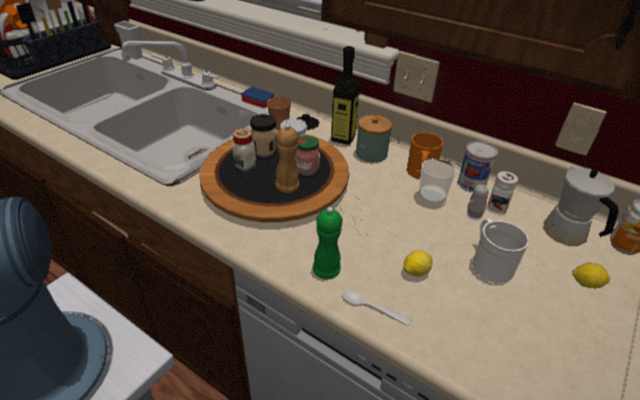

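The top picture shows the plate centred near (226,193). The brown mill on it has its head at (246,187) and its foot near (255,211), so it stands on the right. The green look-alike is off the plate at (345,249). The sink is to the left.

```bash
python3 - <<'E'
from h import *
from scipy.optimize import least_squares
im=imaging.camera("top")
o=imaging.outline_of("lazy_susan","top")[0]["region"].astype(np.uint8)
c=max(cv2.findContours(o,0,1)[0],key=cv2.contourArea).reshape(-1,2)
w=ray("top",c,.036)[:,:2]
f=least_squares(lambda p:np.hypot(*(w-p[:2]).T)-p[2],[*w.mean(0),.19],loss="soft_l1",f_scale=.003).x
print("plate",f.round(4))
C=f[:2]
for n in("top","scene"):
    if n=="scene": imaging.camera(n)
    for d in imaging.outline_of("mill",n):
        r=d["region"]; ys,xs=np.nonzero(r)
        # fit vertical axis: match projected cylinder silhouette by mean pixel
        pix=np.array([xs.mean(),ys.mean()])
        s=least_squares(lambda p:(proj(n,[[*p,.036+z] for z in np.linspace(0,.17,9)]).mean(0)-pix),ray(n,[pix],.12)[0,:2]).x
        v=s-C; print(n,d["conf"],d["pixel"],len(xs),s.round(3),"r",np.hypot(*v).round(3),"ang",np.degrees(np.arctan2(v[1],v[0])).round(1))
for nm,z in(("honey",.123),("jam",.122),("peanut",.134),("spice",.133)):
    for d in imaging.look_for(nm,"scene")[:1]: 
        p=ray("scene",[d["pixel"]],.036+(z-.036)*.55)[0];v=p[:2]-C;print(nm,p.round(3),np.hypot(*v).round(3),np.degrees(np.arctan2(v[1],v[0])).round())
# green mill, lemon, spoon, back things
for nm in("lemon_l","teaspoon_l"):
    print(nm,[ray("top",[d["pixel"]],.02)[0].round(3) for d in imaging.look_for(nm,"top")])
print("green",ray("top",[(344,258)],0.0),"tree things",ray("top",[(184,98),(160,122),(233,103),(275,110),(156,190),(150,275)],0.0).round(3).tolist())
print("cupboard edge",ray("top",[(240,103),(400,95)],.5).round(3).tolist())
E
```

```text
plate [0.6455 0.018  0.1885]
top 0.95 [251.0, 195.8] 742 [ 0.604 -0.055] r 0.084 ang -119.7
top 0.71 [344.4, 248.5] 592 [ 0.462 -0.258] r 0.331 ang -123.6
scene 0.61 [327.7, 245.4] 1724 [ 0.424 -0.291] r 0.38 ang -125.6
scene 0.56 [286.3, 163.0] 1333 [ 0.589 -0.067] r 0.102 ang -123.6
honey [0.775 0.044 0.084] 0.132 11.0
jam [ 0.681 -0.06   0.083] 0.085 -66.0
peanut [0.677 0.079 0.09 ] 0.068 62.0
spice [0.593 0.076 0.089] 0.078 132.0
lemon_l [array([ 0.572, -0.422,  0.02 ]), array([ 0.633, -0.041,  0.02 ])]
teaspoon_l [array([ 0.439, -0.371,  0.02 ]), array([0.625, 0.009, 0.02 ])]
green [[ 0.45705966 -0.26956454  0.        ]] tree things [[0.928, 0.124, 0.0], [0.862, 0.19, 0.0], [0.901, -0.009, 0.0], [0.871, -0.122, 0.0], [0.672, 0.202, 0.0], [0.452, 0.218, 0.0]]
cupboard edge [[0.656, -0.087, 0.5], [0.649, -0.339, 0.5]]
```

The plate centre is (0.646, 0.018). The mill is at about -120°, so the plate must turn about 60° clockwise. I'll set the fingertips on the front rim at about -170°, in the gap between the mill and the spice jar, and follow the rim round to about -230°.

>>> move_arm(offset=[[-0.14, -0.15, 0], [-0.28, -0.3, 0], [-0.42, -0.45, 0], [-0.56, -0.6, 0], [-0.7, -0.76, 0]], rotation=[[0, 0, 0], [0, 0, 0], [0, 0, 0], [0, 0, 0], [0, 0, 0]], gripper=[-1, -1, -1, -1, -1])

```text
clock: 2.08
eef_pos: [0.3504, 0.3146, 0.405]
eef_rot: [[-0.93, 0.367, 0.001], [0.367, 0.93, 0.0], [-0.001, 0.001, -1.0]]
contact_force: [0.4, 0.7, 0.5]
gripper_width: 0.0001
grasp_force: 0.0
```

>>> move_arm(offset=[[-0.14, -0.15, 0], [-0.28, -0.3, 0.02], [-0.42, -0.45, 0.05], [-0.56, -0.6, 0.1], [-0.7, -0.75, 0.15]], rotation=[[0, 0, -0.2], [0, 0, -0.4], [0, 0, -0.6], [0, 0, -0.8], [0, 0, -1]], gripper=[-1, -1, -1, -1, -1])

```text
clock: 2.7
eef_pos: [0.4623, 0.0294, 0.3603]
eef_rot: [[-0.989, -0.149, 0.002], [-0.149, 0.989, -0.0], [-0.002, -0.0, -1.0]]
contact_force: [1.0, 0.5, -0.2]
gripper_width: 0.0003
grasp_force: 0.0
```

```bash
cat >> h.py <<'E'
C=np.array([.6455,.018])
def to(xyz):
    s=arm.get_state(); R=s["eef_rot"]; print("t",s["clock"],"pos",s["eef_pos"].round(4),"F",s["contact_force"].round(1),"yaw",np.degrees(np.arctan2(R[1,0],R[0,0])).round(1),"w",s["gripper_width"])
    print("offset",(R.T@(np.array(xyz)-s["eef_pos"])/.3).round(3))
E
python3 -c "
from h import *
a=np.radians(-170);to([*(C+.17*np.array([np.cos(a),np.sin(a)])),.24])"
```

```text
t 2.7 pos [0.4623 0.0294 0.3603] F [ 1.   0.5 -0.2] yaw -171.4 w 0.0002901329468085834
offset [-0.031 -0.142  0.401]
```

>>> move_arm(offset=[[-0.02, -0.04, 0.1], [-0.03, -0.09, 0.2], [-0.03, -0.1, 0.3], [-0.03, -0.1, 0.4], [-0.03, -0.1, 0.4]], rotation=[[0, 0, 0], [0, 0, 0], [0, 0, 0], [0, 0, 0], [0, 0, 0]], gripper=[-1, -1, -1, -1, -1])

```text
clock: 3.32
eef_pos: [0.4742, 0.0032, 0.2381]
eef_rot: [[-0.989, -0.146, -0.005], [-0.146, 0.989, 0.001], [0.005, 0.002, -1.0]]
contact_force: [-0.3, 0.1, -0.3]
gripper_width: 0.0003
grasp_force: 0.0
```

```bash
python3 -c "
from h import *
a=np.radians(-170);to([*(C+.17*np.array([np.cos(a),np.sin(a)])),.209])
save('top','top1')
for d in imaging.outline_of('mill','top'):
    ys,xs=np.nonzero(d['region']);print(d['conf'],xs.mean(),ys.mean())
im=save('scene','s1');cv2.imwrite('pics/s1c.png',cv2.resize(im[60:310,130:450,::-1],None,fx=2.4,fy=2.4))"
```

```text
t 3.325 pos [0.4742 0.0032 0.2381] F [-0.3  0.1 -0.3] yaw -171.6 w 0.0002512009257451364
offset [-0.006 -0.051  0.097]
0.83 343.16638370118847 249.5246179966044
0.66 250.30395913154533 195.76117496807151
```

View pics/s1c.png

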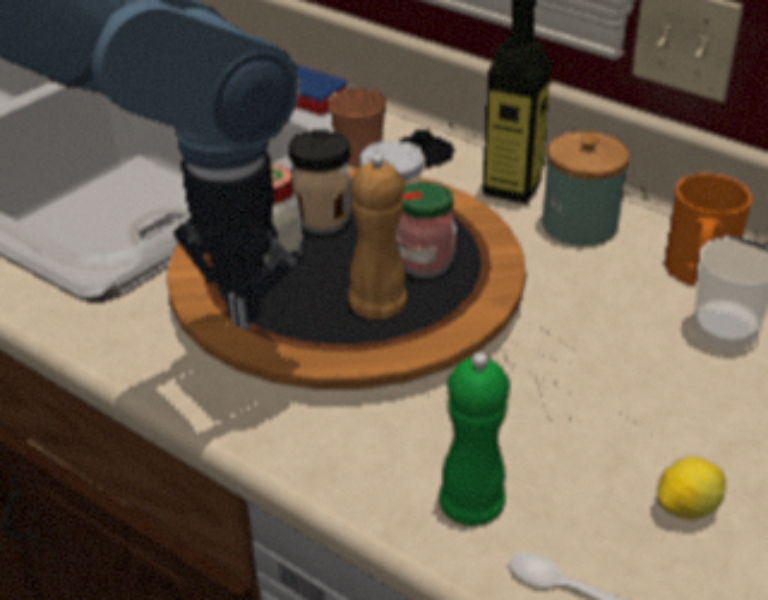

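The shut fingertips are just above the front-left rim, at crop pixel (240,325). The mill's foot is at (377,305). Everything is clear, so I'll lower onto the rim.

>>> move_arm(offset=[[0, -0.01, 0.04], [0, -0.01, 0.07], [0, -0.01, 0.085], [0, -0.01, 0.09], [0, -0.01, 0.095]], rotation=[[0, 0, 0], [0, 0, 0], [0, 0, 0], [0, 0, 0], [0, 0, 0]], gripper=[-1, -1, -1, -1, -1])

```text
clock: 4.1
eef_pos: [0.4758, 0.0001, 0.2116]
eef_rot: [[-0.989, -0.146, 0.0], [-0.146, 0.989, -0.0], [-0.0, -0.0, -1.0]]
contact_force: [0.9, 0.3, 0.6]
gripper_width: 0.0003
grasp_force: 0.0
```

>>> move_arm(offset=[[0, 0, 0.002], [0, 0, 0.004], [0, 0, 0.005], [0, 0, 0.005], [0, 0, 0.005]], rotation=[[0, 0, 0], [0, 0, 0], [0, 0, 0], [0, 0, 0], [0, 0, 0]], gripper=[-1, -1, -1, -1, -1])

```text
clock: 4.72
eef_pos: [0.4757, 0.0001, 0.2102]
eef_rot: [[-0.989, -0.146, 0.0], [-0.146, 0.989, -0.0], [-0.0, -0.0, -1.0]]
contact_force: [0.7, 0.3, -0.0]
gripper_width: 0.0001
grasp_force: 0.0
```

>>> move_arm(offset=[[0, 0, 0.002], [0, 0, 0.004], [0, 0, 0.006], [0, 0, 0.006], [0, 0, 0.006]], rotation=[[0, 0, 0], [0, 0, 0], [0, 0, 0], [0, 0, 0], [0, 0, 0]], gripper=[-1, -1, -1, -1, -1])

```text
clock: 5.35
eef_pos: [0.476, -0.0001, 0.2094]
eef_rot: [[-0.989, -0.147, -0.001], [-0.147, 0.989, -0.0], [0.001, -0.0, -1.0]]
contact_force: [-5.4, -0.6, 10.9]
gripper_width: -0.0
grasp_force: 5.5
```

>>> move_arm(offset=[[-0.0005, 0.01, 0], [-0.0016, 0.0247, 0], [-0.0042, 0.0494, 0], [-0.0088, 0.0788, 0], [-0.0149, 0.1079, 0]], rotation=[[0, 0, 0.033], [0, 0, 0.083], [0, 0, 0.167], [0, 0, 0.267], [0, 0, 0.367]], gripper=[-1, -1, -1, -1, -1])

```text
clock: 5.98
eef_pos: [0.4755, 0.033, 0.2094]
eef_rot: [[-0.999, 0.047, -0.002], [0.047, 0.999, -0.0], [0.002, -0.0, -1.0]]
contact_force: [-6.9, 0.6, 13.2]
gripper_width: -0.0
grasp_force: 6.5
```

```bash
cat >> h.py <<'E'
def mill():
    s=arm.get_state(); v=s["eef_pos"][:2]-C; print("tip r",np.hypot(*v).round(4),"ang",np.degrees(np.arctan2(v[1],v[0])).round(1)%360-360,"F",s["contact_force"].round(1),"z",s["eef_pos"][2].round(4))
    from scipy.optimize import least_squares
    for n in("top","scene"):
        imaging.camera(n)
        for d in imaging.outline_of("mill",n):
            ys,xs=np.nonzero(d["region"]); pix=np.array([xs.mean(),ys.mean()])
            m=least_squares(lambda p:proj(n,[[*p,.036+z] for z in np.linspace(0,.17,9)]).mean(0)-pix,ray(n,[pix],.12)[0,:2]).x
            v=m-C
            if np.hypot(*v)<.15: print(n,d["conf"],len(xs),m.round(3),"r",np.hypot(*v).round(3),"ang",np.degrees(np.arctan2(v[1],v[0])).round(1)%360-360)
E
python3 -c "
from h import *
mill()"
```

```text
tip r 0.1707 ang -185.0 F [-6.9  0.6 13.2] z 0.2094
top 0.9 741 [ 0.591 -0.048] r 0.085 ang -129.7
scene 0.59 1336 [ 0.577 -0.058] r 0.102 ang -132.0
```

The mill follows the fingertip. I'll continue round, pressing slightly less.

>>> move_arm(offset=[[-0.002, 0.0297, -0.001], [-0.0055, 0.0592, -0.001], [-0.0106, 0.0885, -0.001], [-0.0173, 0.1175, -0.001], [-0.0254, 0.1461, -0.001]], rotation=[[0, 0, 0.1], [0, 0, 0.2], [0, 0, 0.3], [0, 0, 0.4], [0, 0, 0.5]], gripper=[-1, -1, -1, -1, -1])

```text
clock: 6.8
eef_pos: [0.4848, 0.0768, 0.2094]
eef_rot: [[-0.953, 0.304, -0.003], [0.304, 0.953, 0.001], [0.003, -0.0, -1.0]]
contact_force: [-8.0, 3.0, 11.7]
gripper_width: 0.0003
grasp_force: 6.1
```

>>> move_arm(offset=[[-0.002, 0.0297, 0], [-0.0055, 0.0592, 0], [-0.0106, 0.0885, 0], [-0.0173, 0.1175, 0], [-0.0254, 0.1461, 0]], rotation=[[0, 0, 0.1], [0, 0, 0.2], [0, 0, 0.3], [0, 0, 0.4], [0, 0, 0.5]], gripper=[-1, -1, -1, -1, -1])

```text
clock: 7.42
eef_pos: [0.5051, 0.1167, 0.2094]
eef_rot: [[-0.841, 0.54, -0.004], [0.54, 0.841, 0.002], [0.004, -0.0, -1.0]]
contact_force: [-7.0, 4.2, 12.1]
gripper_width: -0.0001
grasp_force: 6.1
```

```bash
python3 -c "
from h import *
mill()"
```

```text
tip r 0.1716 ang -215.1 F [-7.   4.2 12.1] z 0.2094
top 0.92 747 [ 0.567 -0.012] r 0.084 ang -158.9
scene 0.77 1326 [ 0.551 -0.025] r 0.104 ang -155.6
```

>>> move_arm(offset=[[-0.002, 0.0297, 0], [-0.0055, 0.0592, 0], [-0.0106, 0.0885, 0], [-0.0173, 0.1175, 0], [-0.0254, 0.1461, 0]], rotation=[[0, 0, 0.1], [0, 0, 0.2], [0, 0, 0.3], [0, 0, 0.4], [0, 0, 0.5]], gripper=[-1, -1, -1, -1, -1])

```text
clock: 8.25
eef_pos: [0.5357, 0.1495, 0.2094]
eef_rot: [[-0.673, 0.74, -0.001], [0.74, 0.673, 0.002], [0.002, 0.0, -1.0]]
contact_force: [-3.5, 3.4, 7.5]
gripper_width: 0.0002
grasp_force: 3.8
```

>>> move_arm(offset=[[-0.0016, 0.0247, 0], [-0.0032, 0.0415, 0], [-0.0042, 0.0494, 0], [-0.0042, 0.0494, 0], [-0.0042, 0.0494, 0]], rotation=[[0, 0, 0.083], [0, 0, 0.14], [0, 0, 0.167], [0, 0, 0.167], [0, 0, 0.167]], gripper=[-1, -1, -1, -1, -1])

```text
clock: 8.88
eef_pos: [0.5476, 0.1582, 0.2094]
eef_rot: [[-0.607, 0.795, 0.001], [0.795, 0.607, 0.002], [0.001, 0.001, -1.0]]
contact_force: [-1.8, 3.2, 6.5]
gripper_width: 0.0002
grasp_force: 2.9
```

```bash
python3 -c "
from h import *
mill()
im=imaging.camera('top');cv2.imwrite('pics/t2c.png',cv2.resize(im[100:290,120:340,::-1],None,fx=3,fy=3,interpolation=cv2.INTER_CUBIC))
im=imaging.camera('scene');cv2.imwrite('pics/s2c.png',cv2.resize(im[60:260,160:400,::-1],None,fx=3,fy=3,interpolation=cv2.INTER_CUBIC))
print(proj('top',[[*C,.036],[C[0]-.08,C[1],.036],[C[0]-.08,C[1],.206]]),proj('scene',[[*C,.036],[C[0]-.08,C[1],.036],[C[0]-.08,C[1],.206]]))"
```

```text
tip r 0.171 ang -235.1 F [-1.8  3.2  6.5] z 0.2094
top 0.7 786 [0.562 0.016] r 0.084 ang -178.8
scene 0.71 1218 [0.548 0.004] r 0.098 ang -171.8
[[224.14877447 190.79268296]
 [225.40205039 221.86455919]
 [211.90577128 206.35444019]] [[274.88037355 167.42163261]
 [253.91979309 182.67679481]
 [248.92385062 121.17997114]]
```

View pics/t2c.png

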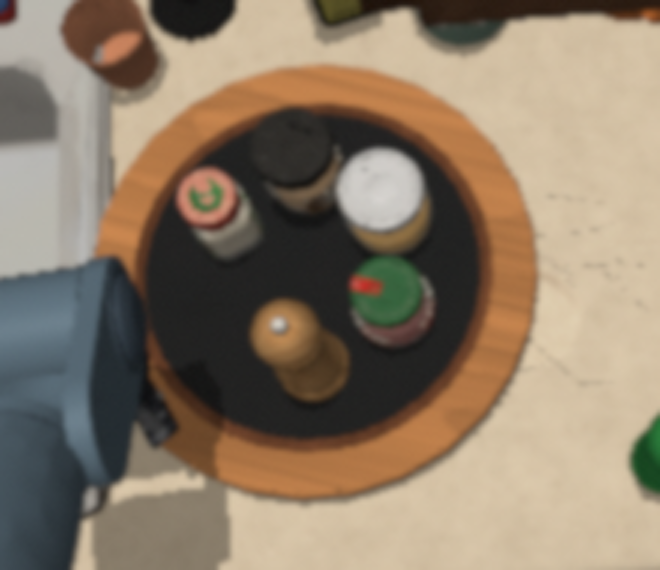

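View pics/s2c.png

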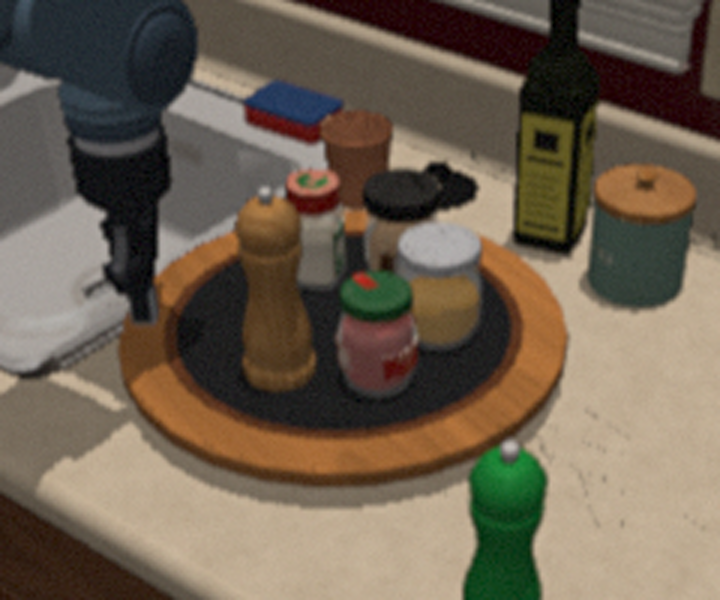

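In both pictures the mill stands at the front with everything upright: top knob at (213,208) against the expected (212,206), scene knob at (249,124) against (249,121). About 1.5° is left, so I'll add that, pause, then lift straight off and withdraw.

>>> move_arm(offset=[[-0.0004, 0.007, 0], [-0.0009, 0.0148, 0], [-0.0009, 0.0148, 0], [-0.0009, 0.0148, 0], [-0.0009, 0.0148, 0]], rotation=[[0, 0, 0.025], [0, 0, 0.05], [0, 0, 0.05], [0, 0, 0.05], [0, 0, 0.05]], gripper=[-1, -1, -1, -1, -1])

```text
clock: 9.8
eef_pos: [0.5513, 0.1606, 0.2094]
eef_rot: [[-0.586, 0.81, 0.001], [0.81, 0.586, 0.002], [0.001, 0.002, -1.0]]
contact_force: [-1.8, 3.1, 6.6]
gripper_width: -0.0001
grasp_force: 2.9
```

>>> move_arm(offset=[[0, 0, -0.01], [0, 0, -0.05], [0, 0, -0.15], [0, 0, -0.3], [0, 0, -0.45]], rotation=[[0, 0, 0], [0, 0, 0], [0, 0, 0], [0, 0, 0], [0, 0, 0]], gripper=[-1, -1, -1, -1, -1])

```text
clock: 10.42
eef_pos: [0.5508, 0.1598, 0.3454]
eef_rot: [[-0.586, 0.81, 0.0], [0.81, 0.586, -0.0], [-0.0, -0.0, -1.0]]
contact_force: [-0.1, 0.7, 1.3]
gripper_width: 0.0004
grasp_force: 0.0
```

>>> move_arm(offset=[[0.1, 0, -0.1], [0.25, 0, -0.1], [0.4, 0, -0.1], [0.5, 0, -0.1], [0.5, 0, -0.1]], rotation=[[0, 0, 0], [0, 0, 0], [0, 0, 0], [0, 0, 0], [0, 0, 0]], gripper=[-1, -1, -1, -1, -1])

```text
clock: 11.05
eef_pos: [0.462, 0.2826, 0.3741]
eef_rot: [[-0.589, 0.808, 0.001], [0.808, 0.589, -0.0], [-0.0, 0.0, -1.0]]
contact_force: [0.6, -0.3, 0.1]
gripper_width: 0.0
grasp_force: 0.0
```

```bash
python3 -c "
from h import *
mill()
im=imaging.camera('top');cv2.imwrite('pics/t3c.png',cv2.resize(im[100:290,120:340,::-1],None,fx=3,fy=3,interpolation=cv2.INTER_CUBIC))
im=imaging.camera('top')
o=imaging.outline_of('lazy_susan','top')[0]['region'].astype(np.uint8)
print(o.sum())"
```

```text
tip r 0.322 ang -235.3 F [ 0.6 -0.3  0.1] z 0.3741
top 0.81 745 [0.562 0.019] r 0.083 ang -180.5
scene 0.95 1290 [0.55  0.008] r 0.096 ang -174.2
13507
```

View pics/t3c.png

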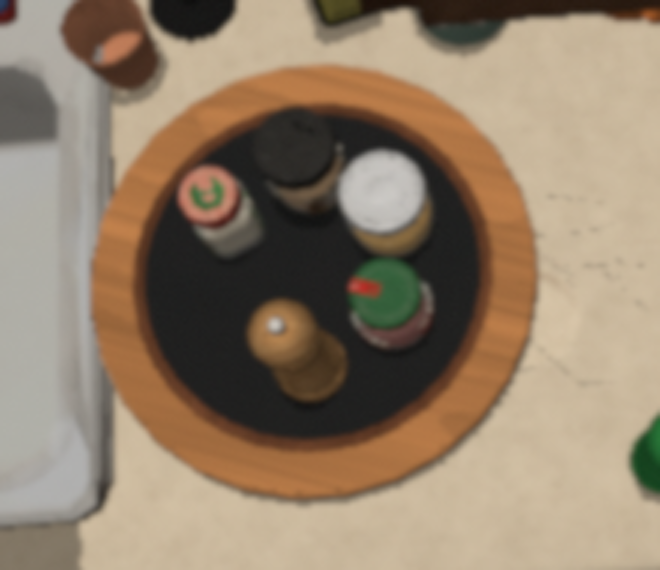

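The mill's knob is at crop (276,325), which is image (212,208) and matches the expected front position. All jars are upright and the arm is clear.

```bash
python3 -c "
from h import *
print(arm.finish_job())"
```

```text
the job is handed in; nothing more can be done
None
```

I turned the lazy Susan about 60° clockwise with the fingertips on its rim, so the pepper mill now stands at the front (within about 2° by the top camera). The fingertips are off the rim, the jars are upright, and I handed the job in at about 11 s of the 48 s allowed.

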